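Close and lock the belt cover of the lining wheel

ROBOT

A 6-joint arm with a two-finger parallel gripper is mounted at the origin on the work surface. World frame = base frame: x ahead of the robot, y to its left, z up, the work surface at z = 0. Lengths are in m, angles in rad, forces in N, time in s.
With the tool pointing down it reaches from about 0.3 to 0.775 m from the base axis. Payload 14.6 kg.
Tool frame: the origin (TCP) lies at the very end of the fingers, on their centre line; the grasp point (between the pads) lies 19 mm behind it; z points along the fingers, y is the line along which they close (so a half turn about z gives the same grasp; the last joint's range is limited). The gripper opens to 94 mm and grips with 3 to 60 N. Pads are 16 mm wide; open, the fingers measure 119 mm over their backs; the gripper's body (75 mm by 177 mm) begins 78 mm behind the grasp point.
Start: joints at [1.253, 0.3, 1.521, -0, 1.321, -0.067], TCP at [0.136, 0.533, 0.205] pointing down, gripper open.
Joint ranges: [-3.03, 3.03], [-0.79, 2.21], [0.23, 2.52], [-1.04, 4.18], [0, 3.07], [-2.55, 2.55]. Speed limits (rad/s): [2.22, 2.22, 2.57, 3.14, 3.14, 3.14].

INTERFACE

Orientations are given as [roll, pitch, yaw] about the fixed x, y, z axes, in that order (R = Rz(yaw) Ry(pitch) Rx(roll)).
In Python, from station import ctrl gives the robot as it stands.
- The arm moves only by the tool move_arm, never from a script. Its argument "increments" is a list of rows, each a list of 7 numbers: the opening, from 0 (shut) to 1 (fully open), then the shift along the tool's x, y, z in units of 50 mm (1.0 is 50 mm), then the turn, a rotation vector about the tool's x, y, z in rad. In form: [[claw, tx, ty, tz, rx, ry, rz], ...]. A call has 1 to 20 rows; each row shifts and turns the commanded pose from where the row before left it, along the tool's axes as they then stand; what a row does not reach is not made up. A row lasts 1/10 s, in which the tool goes at most 50 mm and 8.59 degrees, less where a joint would pass 70% of its speed; a pose out of reach is approached as far as the arm can. A call is refused whole if a number of a shift passes 1 or a number of a turn 0.15, either way. A call with a gripper value outside its range is refused whole. The fingers move at their own pace and stop on an object; "force" is the grip in N (left out, the last holds). Time passes only in rows, so rows that do not move let the fingers close. It gives the time, the measured TCP pose, the force, the opening and the grip force at its end, in the units of the state.
- ctrl.get_obs(): the state, without advancing time (a new reading comes with each control period).
- ctrl.camera(name): name is "side" or "top" or "wrist"; returns a dict with "color" (420x560x3 uint8, blue, green, red), "K" (3x3 intrinsics, pixels), "distortion" ([k1, k2, p1, p2, k3] as OpenCV has them; the pictures are not rectified), "pose" (4x4, takes a point from camera to world coordinates); the wrist camera has in their place "tool_from_camera" (4x4, takes a point from camera to tool coordinates, whose origin is the TCP and whose axes are the flange's). Camera axes: x right, y down, z forward; pixel columns grow to the right and rows downward; lengths in m; the calibration is good to about 2 mm. A picture is of the moment at which its call begins: read the wrist's pose just before it. There is no depth.
- ctrl.hand_in(): hands the job in; it is judged then, once.
Trained networks look in a picture, given as the dict that the camera call returned (one of the last four; its "shot" number tells which), for a name from the list of things; names that differ only in an ending like _2 or _b are one class to them, and where a whole thing is asked for, a point or a joint stands for the part that bears it (a point fixed in the world has none). Each returns a list of dicts, best first, with "conf" (0 to 1); they miss things now and then, are a little off and sometimes report something else, mostly with a low value. They report only what shows in the picture. A call takes as long as a camera call.
- ctrl.cut_out(name, picture): "mask" (420x560 bool, what is visible of it) and "centre" ([row, column] in pixels, amid what is visible of it).
The state is a dict: "time_s": time; "qpos": joint angles; "joint_vel": joint speeds; "tau": joint torques, N m; "ee_pos": TCP position; "eef_rot": TCP orientation; "force": force on the tool from outside, world axes, zero at the start; "moment": the same for the moment, N m; "grip_width": finger opening in m; "grip_force": force on a finger pad.
Only numpy, scipy, OpenCV 4.12 (cv2) and the standard library are available. Lean on these libraries where they do the work, as an engineer would, in place of code of your own. Each camera call takes 0.05 s, during which the arm holds its last target. There are 200 camera calls.

TASK

The belt cover of the pottery lining wheel stands open and unlocked: push it down shut with the fingertips, then set a fingertip in the slot of its round quarter-turn fastener, press the cover down against its springy seal and, keeping it pressed, turn the fastener clockwise a quarter turn to its stop, so that the cover stays locked flat when you let go. This is done by pushing alone: do not lift the cover farther open, and leave the bowl, cup, mould and brush where they are.

Things in the scene. Friction and masses are not known exactly. Their poses are not given: they have to be found in the camera images.
- machine: bench lining wheel: grey-green sheet-steel belt housing 260 (its x) x 600 (its y) x 120 mm high, fixed to the bench. Origin: centre of its underside, on the bench. -x is its front (robot side), z up. Wheel head (disc 220 mm across, top 150 mm above the bench, axis 170 mm to -y of the origin) at its right, belt cover at its left.
- cover (a joint): angle of the hinged belt cover (rad): 0 = shut flat, positive = open; starts 0.45 to 0.85. Stiff hinge (0.3 N m), stays where left. A rubber seal under the front edge holds the unlocked cover about 0.03 (5 mm at the edge) open; pressing it down to 0 at the fastener takes about 9 N, and there it meets a hard stop. Locked, it reads below 0.01.
- cover_hinge (a point): middle of the hinge line (the cover's far edge), on its underside; turns with the cover. Aluminium plate 200 x 240 x 4 mm: from here it reaches 200 mm along this point's -x (towards the robot) and 120 mm to each side along y (the hinge line); z is the normal of its upper face. Shut, the upper face is level, 127 mm above the bench.
- cover_edge (a point): middle of the cover's free (front) edge, on its upper face; axes as cover_hinge.
- slot (a point): fastener: dark disc 92 mm across, 6 mm proud of the cover's upper face, axis 150 mm from the hinge (50 mm from the free edge), mid-width. Across it runs a finger slot 34 mm wide, 74 long, 13 deep, with a flat floor and closed ends. This point: on the axis, level with the disc's top (133 mm above the bench when shut); x runs along the slot and turns with it, z points up out of the cover.
- fastener (a joint): turn of the fastener (rad): 0 = unlocked, slot parallel to the cover's front edge; grows clockwise seen from above to the stop at 1.571 = locked, slot pointing at the front edge. Starts 0 to 0.3; stays where left (0.1 N m). From about 1.0 its cam passes under a keeper, only while the cover is pressed down (below 0.01), else it is blocked; then it holds the cover down.
- bowl: ivory bowl, 156 mm across, 68 mm high, loose on the wheel head; origin at the centre of its underside. Leave alone.
- cup: small terracotta glaze cup, 60 mm across, 58 mm high, loose on the housing's deck between the cover and the wheel head; origin at the centre of its underside. Leave alone.
- mould: white plaster mould, 136 mm across, 78 mm high, loose on the bench to the left of the machine; origin at the centre of its underside. Leave alone.
- brush: wooden-handled brush, 200 mm long, lying loose on the bench to the left of the machine; origin at its middle, on the bench. Leave alone.

How it is judged:
On the way, in this order (a step that is already met when the one before it is completed fails the run):
1. the cover is swung down onto its seal (value of joint cover below 0.06 rad), for 0.1 s.
2. the fastener is turned to its stop with the cover held down (value of joint fastener above 1.3 rad and value of joint cover below 0.012 rad), for 0.2 s.
At the end, for the whole second after the job is handed in: The fastener stands within 0.27 rad of its locked stop (above 1.3 rad), the cover stays shut by itself (below 0.012 rad), and bowl, cup, mould and brush are within 20 mm of where they were (all of step 2 and distance of each of bowl, cup, mould, brush from where it was at the start of the episode below 0.02 m); the robot touches nothing.
It fails at once if the cover is lifted farther open (value of joint cover above 0.97 rad).
It fails at once if a bystander is knocked, lifted or carried (distance of any of bowl, cup, mould, brush from where it was at the start of the episode above 0.03 m).
It also fails if it takes over 54 s, if anything falls off the work surface, if the arm or the gripper's body presses on something with over 40 N, if the wrist force passes 120 N, or if a joint passes its speed limit or range.

## Working session

There is one attempt and no reset: what is moved stays moved. The work goes in short steps, Python scripts to look and compute and a tool call to move; the robot and the scene stay as the last step left them, time stands still between calls to the robot, and variables do not carry over. Pictures are saved under pics/ and viewed, at most 10 in all, crops included, and the job is handed in when it is done.

Besides the shell and the picture viewer there is one more tool, called as name(argument=value, ...) on one line, values as JSON. move_arm: Moves the arm, as the interface text tells. Its arguments: {"type":"object","properties":{"increments":{"type":"array","items":{"type":"array","items":{"type":"number"}}},"force":{"type":"number"}},"required":["increments"]}

```bash
mkdir -p pics; ls; python3 - <<'E'
from station import ctrl
import cv2, pickle, numpy as np
o=ctrl.get_obs(); print(o)
D={}
for n in ["side","top"]:
    p=ctrl.camera(n); D[n]=p
    print(n,p["K"].tolist(),p["distortion"],np.round(p["pose"],3).tolist())
    for c in ["machine","cover","fastener","slot","cup","bowl","mould","brush"]:
        r=ctrl.cut_out(c,p)
        print(c,[(round(float(a["conf"]),2),np.round(a["centre"]).tolist(),int(a["mask"].sum())) for a in r[:2]])
        D[n+c]=r[:1]
pickle.dump(D,open("d.pkl","wb"))
cv2.imwrite("pics/a.png",cv2.resize(np.hstack([D["side"]["color"],D["top"]["color"]]),(800,300)))
cv2.imwrite("pics/top.png",D["top"]["color"])
cv2.imwrite("pics/side.png",D["side"]["color"])
E
```

```text
pics
{'time_s': 0.0, 'qpos': array([ 1.25341852e+00,  3.00480225e-01,  1.52160797e+00, -1.66188306e-05,
        1.32068796e+00, -6.66116175e-02]), 'joint_vel': array([-0.0013785 ,  0.00062771, -0.00048009, -0.00151158, -0.00150934,
        0.00062621]), 'tau': array([ 1.05215739e-03, -5.31799614e+01, -3.52737987e+01,  7.08626490e-02,
        2.43437866e-02, -8.79863615e-05]), 'ee_pos': array([0.13640873, 0.53253535, 0.20486995]), 'eef_rot': array([-3.14041071e+00, -6.27152631e-05,  2.89083055e+00]), 'force': array([0.50153027, 0.47303032, 0.16704012]), 'moment': array([0.02202488, 0.01146606, 0.02465437]), 'grip_force': 0.0, 'grip_width': 0.09378572315414303}
side [[481.11101414410496, 0.0, 278.48534012604506], [0.0, 481.11101414410496, 208.7217054102889], [0.0, 0.0, 1.0]] [-0.15155807  0.          0.          0.          0.        ] [[0.736, -0.408, 0.54, -0.126], [-0.676, -0.435, 0.594, -0.657], [-0.007, -0.803, -0.596, 0.79], [0.0, 0.0, 0.0, 1.0]]
machine [(0.8, [282.0, 371.0], 29832)]
cover [(0.62, [205.0, 313.0], 2601)]
fastener [(0.62, [199.0, 305.0], 527)]
slot [(0.63, [202.0,
[... 197 characters left out ...]
 [228.0, 185.0], 689)]
top [[490.8224715875994, 0.0, 275.9724286603066], [0.0, 490.8224715875994, 205.94366461307612], [0.0, 0.0, 1.0]] [-0.03368563  0.          0.          0.          0.        ] [[-0.012, -0.993, 0.119, 0.39], [-1.0, 0.012, 0.006, 0.019], [-0.007, -0.119, -0.993, 1.244], [0.0, 0.0, 0.0, 1.0]]
machine [(0.92, [206.0, 361.0], 24603)]
cover [(0.59, [208.0, 318.0], 8538)]
fastener [(0.62, [226.0, 327.0], 1387)]
slot [(0.61, [225.0, 321.0], 1347), (0.57, [207.0, 321.0], 8577)]
cup [(0.93, [238.0, 410.0], 611)]
bowl [(0.58, [189.0, 474.0], 4099), (0.28, [221.0, 219.0], 2619)]
mould [(0.59, [221.0, 218.0], 2449)]
brush [(0.73, [205.0, 364.0], 24342), (0.63, [279.0, 199.0], 968)]
```

View pics/side.png

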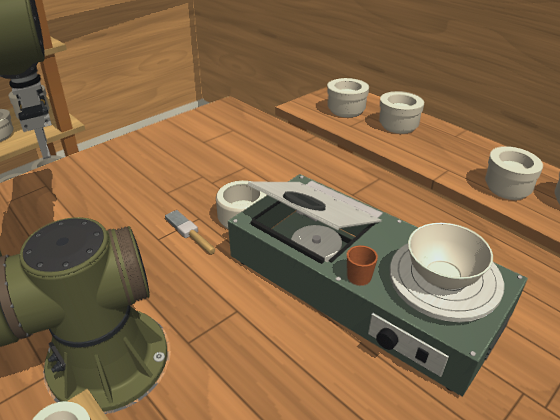

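View pics/top.png

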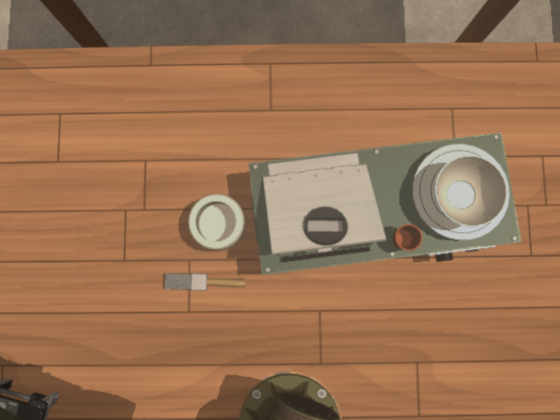

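The side view shows the open cover with its disc at about (305,200). The top view shows the housing's deck corners at about (249,164), (501,134), (520,241) and (262,273), and the disc at (326,226). I'll zoom in on the cover next.

```bash
python3 - <<'E'
import cv2,pickle,numpy as np
D=pickle.load(open("d.pkl","rb"))
a=cv2.resize(D["top"]["color"][130:290,240:400],(600,600),interpolation=cv2.INTER_CUBIC)
b=cv2.resize(D["side"]["color"][165:265,225:395],(800,471),interpolation=cv2.INTER_CUBIC)
cv2.imwrite("pics/c1.png",a);cv2.imwrite("pics/c2.png",b)
P=D["top"]
def ray(P,uv):
    n=cv2.undistortPoints(np.array([[uv]],float),P["K"],P["distortion"])[0,0]
    d=P["pose"][:3,:3]@[n[0],n[1],1]; return P["pose"][:3,3],d
c=[]
for uv in [(249,164),(501,134),(520,241),(262,273)]:
    o,d=ray(P,uv); c.append(o+d*(0.12-o[2])/d[2])
c=np.array(c);print(c.round(3),np.linalg.norm(c-np.roll(c,-1,0),axis=1),c.mean(0))
E
```

```text
[[ 0.624  0.087  0.12 ]
 [ 0.689 -0.507  0.12 ]
 [ 0.436 -0.534  0.12 ]
 [ 0.371  0.059  0.12 ]] [0.59795036 0.25383987 0.59685623 0.25379487] [ 0.53004154 -0.22384097  0.12      ]
```

View pics/c1.png

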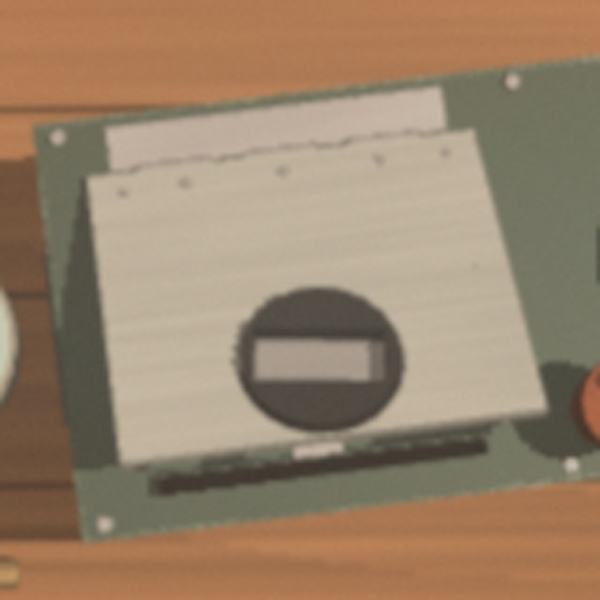

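View pics/c2.png

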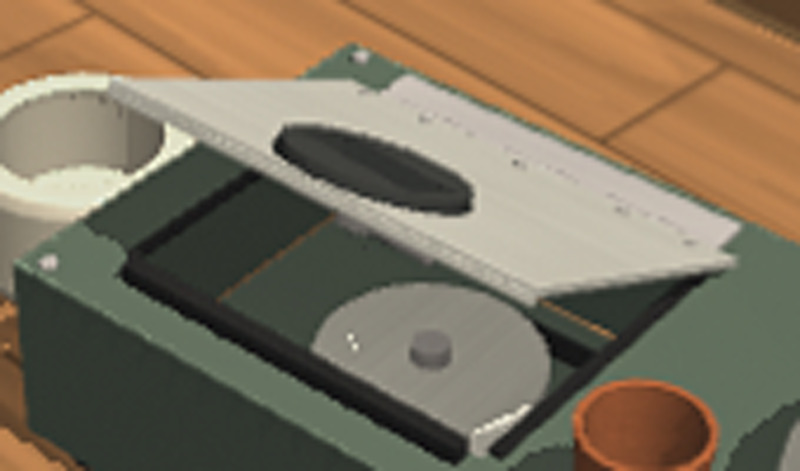

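The crops give the cover's corners. In the top crop they are at (87,176), (474,130), (547,410) and (120,465), and in the side crop at (110,80), (537,295) and (735,260). The slot runs nearly parallel to the front edge. Now I'll fit the pose.

```bash
cat >g.py <<'E'
import cv2,numpy as np
from scipy.spatial.transform import Rotation as R
def proj(P,X,pose=None):
    T=np.linalg.inv(P["pose"] if pose is None else pose)
    return cv2.projectPoints(np.atleast_2d(X).astype(float),cv2.Rodrigues(T[:3,:3])[0],T[:3,3],P["K"],P["distortion"])[0][:,0]
def cover(p,loc): # p: hinge x,y,yaw,angle ; loc in hinge frame
    return (R.from_euler('z',p[2])*R.from_euler('y',p[3])).apply(loc)+[p[0],p[1],.123]
E
python3 - <<'E'
import pickle,numpy as np
from g import *
from scipy.optimize import least_squares
D=pickle.load(open("d.pkl","rb"))
L=np.array([[0,.12,.004],[0,-.12,.004],[-.2,-.12,.004],[-.2,.12,.004],[-.15,0,.01]])
t=np.array([[263.2,176.9],[366.4,164.7],[385.9,239.3],[272,254],[325.3,226]])
s=np.array([[381.2,220.7],[339.1,228.1],[248.4,181.6]])
f=lambda p:np.r_[(proj(D["top"],cover(p,L))-t).ravel(),(proj(D["side"],cover(p,L[1:4]))-s).ravel()]
r=least_squares(f,[.6,-.05,.11,.6]);p=r.x
print(p,r.fun.round(1));
print("edge",cover(p,L[2:4]),"slot",cover(p,L[4]))
q=p.copy();q[3]=0;print("shut slot",cover(q,[-.15,0,.01]),"edge",cover(q,[-.2,0,.004]))
q[3]=.03;print(cover(q,[-.15,0,.01]))
E
```

```text
[ 0.6022619  -0.0661863   0.10943714  0.45371899] [ 0.4  0.3  0.1  0.   0.2  0.7  0.4 -0.   0.3 -0.9  0.7 -1.2 -0.8 -0.9
 -0.5  0.5]
edge [[ 0.43842167 -0.20491063  0.21425755]
 [ 0.41220915  0.03365363  0.21425755]] slot [ 0.47260186 -0.08043285  0.19773492]
shut slot [ 0.45315924 -0.08256913  0.133     ] edge [ 0.40345836 -0.08803007  0.127     ]
[ 0.45352449 -0.082529    0.13749483]
```

move_arm(increments=[[0, 0, 0, -0.6, 0, 0, 0], [0, 0, 0, -0.5, 0, 0, 0], [0, -0.6, -0.63, 0, 0, 0, 0], [0, -0.6, -0.63, 0, 0, 0, 0], [0, -0.6, -0.63, 0, 0, 0, 0], [0, -0.6, -0.63, 0, 0, 0, 0], [0, -0.6, -0.63, 0, 0, 0, 0], [0, -0.6, -0.63, 0, 0, 0, 0], [0, -0.6, -0.63, 0, 0, 0, 0], [0, -0.6, -0.63, 0, 0, 0, 0], [0, -0.6, -0.63, 0, 0, 0, 0], [0, -0.6, -0.63, 0, 0, 0, 0], [0, -0.6, -0.63, 0, 0, 0, 0], [0, -0.6, -0.63, 0, 0, 0, 0], [0, -0.6, -0.63, 0, 0, 0, 0], [0, -0.6, -0.63, 0, 0, 0, 0], [0, 0, 0, 0, 0, 0, 0], [0, 0, 0, 0, 0, 0, 0]])

```text
time_s: 2.7
ee_pos: [0.4339, 0.001, 0.2602]
eef_rot: [3.142, -0.001, 2.889]
force: [0.7, 0.3, 0.5]
grip_width: 0.0004
grip_force: 0.0
```

move_arm(increments=[[0, -0.1, 0.02, 0.3, 0, 0, 0], [0, 0, 0, 0.4, 0, 0, 0], [0, 0, 0, 0.2, 0, 0, 0], [0, 0, 0, 0.2, 0, 0, 0], [0, 0, 0, 0.2, 0, 0, 0], [0, 0, 0, 0.2, 0, 0, 0], [0, 0, 0, 0.2, 0, 0, 0], [0, 0, 0, 0.2, 0, 0, 0], [0, 0, 0, 0.2, 0, 0, 0], [0, 0, 0, 0.2, 0, 0, 0], [0, 0, 0, 0.1, 0, 0, 0], [0, 0, 0, 0.1, 0, 0, 0], [0, 0, 0, 0.06, 0, 0, 0], [0, 0, 0, 0, 0, 0, 0], [0, 0, 0, 0, 0, 0, 0]])

```text
time_s: 4.2
ee_pos: [0.4392, 0.0011, 0.1326]
eef_rot: [3.141, 0.0, 2.891]
force: [0.5, 0.3, 0.7]
grip_width: 0.0004
grip_force: 0.0
```

move_arm(increments=[[0, 0, 0, 0.05, 0, 0, 0], [0, 0, 0, 0, 0, 0, 0], [0, 0, 0, -0.5, 0, 0, 0], [0.37, 0, 0, -0.9, 0, 0, 0], [0.37, 0, 0, -0.8, 0, 0, 0], [0.37, -0.34, -0.78, 0, 0, 0, 0.0], [0.37, -0.35, -0.77, 0, 0, 0, 0], [0.37, 0, 0, 0, 0, 0, -0.1], [0.37, 0, 0, 0, 0, 0, -0.1], [0.37, 0, 0, 0, 0, 0, 0], [0.37, 0, 0, 0, 0, 0, 0]])

```text
time_s: 5.3
ee_pos: [0.4532, -0.0824, 0.2399]
eef_rot: [3.142, -0.0, 3.088]
force: [0.9, -0.2, -0.2]
grip_width: 0.0348
grip_force: 0.0
```

```bash
python3 - <<'E'
from station import ctrl
import cv2, pickle, numpy as np
from g import *
o=ctrl.get_obs(); print(o["ee_pos"],o["eef_rot"],o["grip_width"])
p=ctrl.camera("wrist"); r=ctrl.cut_out("fastener",p); t=ctrl.camera("top")
T=np.eye(4);T[:3,:3]=R.from_euler('xyz',o["eef_rot"]).as_matrix();T[:3,3]=o["ee_pos"]
pose=T@p["tool_from_camera"]
p["pose"]=pose
print([(a["conf"],a["centre"],a["mask"].sum()) for a in r[:2]])
h=[.60226,-.06619,.10944,.03]
print(proj(p,cover(h,[[-.15,0,.01],[-.15,.037,.01],[-.15,-.037,.01],[-.2,.12,.004],[-.2,-.12,.004]])).round(1))
pickle.dump((p,t,o),open("w.pkl","wb"))
cv2.imwrite("pics/w.png",p["color"])
E
```

```text
[ 0.45317701 -0.08244337  0.23992235] [ 3.14157704e+00 -1.09041276e-05  3.08807633e+00] 0.03484866114386549
[(0.8, [206.0, 279.0], np.int64(7058))]
[[276.2 207.9]
 [315.  201.8]
 [237.8 214. ]
 [397.9 133.4]
 [141.8 175.9]]
```

View pics/w.png

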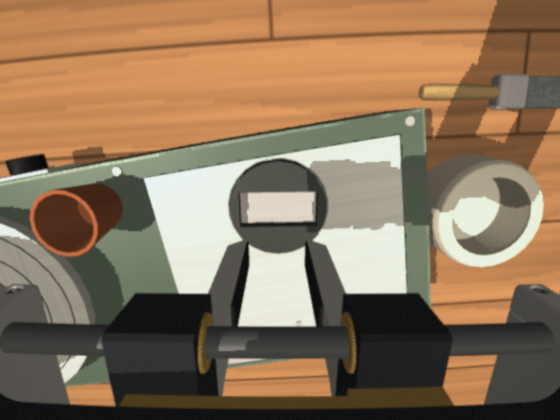

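The wrist picture shows the disc centred at about (278,206), 2 px from the prediction. The slot is almost level in the picture, from (240,209) to (316,207), so the fastener is already turned about 0.12 and the fingers line up with it.

move_arm(increments=[[0.37, 0, 0.03, 0.6, 0, 0, -0.04], [0.37, 0, 0, 0.6, 0, 0, 0], [0.37, 0, 0, 0.6, 0, 0, 0], [0.37, 0, 0, 0.2, 0, 0, 0], [0.37, 0, 0, 0.2, 0, 0, 0], [0.37, 0, 0, 0.1, 0, 0, 0], [0.37, 0, 0, 0.04, 0, 0, 0], [0.37, 0, 0, 0, 0, 0, 0]])

```text
time_s: 6.25
ee_pos: [0.4536, -0.0811, 0.1236]
eef_rot: [-3.141, 0.001, 3.131]
force: [-1.0, 0.8, 0.7]
grip_width: 0.0346
grip_force: 0.4
```

move_arm(increments=[[0.37, 0, 0, 0.04, 0, 0, 0], [0.37, 0, 0, 0.03, 0, 0, 0], [0.37, 0, 0, 0, 0, 0, 0]])

```text
time_s: 6.55
ee_pos: [0.4537, -0.0811, 0.1202]
eef_rot: [-3.141, 0.001, 3.131]
force: [-1.3, 1.1, 4.8]
grip_width: 0.0346
grip_force: 2.5
```

move_arm(increments=[[0.37, 0, 0, 0.04, 0, 0, 0], [0.37, 0, 0, 0.02, 0, 0, 0], [0.37, 0, 0, 0, 0, 0, 0]])

```text
time_s: 6.85
ee_pos: [0.454, -0.0812, 0.1194]
eef_rot: [-3.141, 0.003, 3.131]
force: [-13.5, 4.1, 35.2]
grip_width: 0.0347
grip_force: 17.4
```

move_arm(increments=[[0.37, 0, 0, -0.02, 0, 0, 0.1], [0.37, 0, 0, 0, 0, 0, 0.1], [0.37, 0, 0, 0, 0, 0, 0.1], [0.37, 0, 0, 0, 0, 0, 0.1], [0.37, 0, 0, 0, 0, 0, 0.1], [0.37, 0, 0, 0, 0, 0, 0.1], [0.37, 0, 0, 0, 0, 0, 0]])

```text
time_s: 7.55
ee_pos: [0.4539, -0.0813, 0.1197]
eef_rot: [3.141, 0.002, 2.527]
force: [-9.6, 1.3, 24.1]
grip_width: 0.0349
grip_force: 12.4
```

move_arm(increments=[[0.37, 0, 0, 0, 0, 0, 0.1], [0.37, 0, 0, 0, 0, 0, 0.1], [0.37, 0, 0, 0, 0, 0, 0.1], [0.37, 0, 0, 0, 0, 0, 0.1], [0.37, 0, 0, 0, 0, 0, 0.1], [0.37, 0, 0, 0, 0, 0, 0.1], [0.37, 0, 0, 0, 0, 0, 0.1], [0.37, 0, 0, 0, 0, 0, 0]])

```text
time_s: 8.35
ee_pos: [0.4545, -0.0818, 0.1198]
eef_rot: [3.138, 0.003, 1.827]
force: [-4.6, -2.2, 20.8]
grip_width: 0.0344
grip_force: 11.7
```

```bash
python3 -c "
from station import ctrl
o=ctrl.get_obs();print(o['moment'],o['qpos'])"
```

```text
[-0.51106867  1.11428613 -0.12039291] [-2.56943545e-01  1.98313685e-01  1.86240224e+00 -9.61991200e-04
  1.07657195e+00 -5.12894502e-01]
```

move_arm(increments=[[0.37, 0, 0, 0, 0, 0, 0.1], [0.37, 0, 0, 0, 0, 0, 0.1], [0.37, 0, 0, 0, 0, 0, 0.08], [0.37, 0, 0, 0, 0, 0, 0.08], [0.37, 0, 0, 0, 0, 0, 0]])

```text
time_s: 8.85
ee_pos: [0.4552, -0.0818, 0.1199]
eef_rot: [3.136, 0.001, 1.468]
force: [0.7, -1.9, 17.9]
grip_width: 0.035
grip_force: 9.2
```

```bash
python3 -c "
from station import ctrl
o=ctrl.get_obs();print(o['moment'],o['eef_rot'])"
```

```text
[-0.52294052  0.13110598 -0.01762668] [3.13565081e+00 1.43267346e-03 1.46793875e+00]
```

move_arm(increments=[[0.37, 0, 0, 0, 0, 0, 0.06], [0.37, 0, 0, 0, 0, 0, 0.06], [0.37, 0, 0, 0, 0, 0, 0]])

```text
time_s: 9.15
ee_pos: [0.4555, -0.0812, 0.1199]
eef_rot: [3.135, -0.0, 1.35]
force: [4.0, 3.1, 17.3]
grip_width: 0.0348
grip_force: 22.9
```

```bash
python3 - <<'E'
from station import ctrl
import cv2
o=ctrl.get_obs();print(o['moment'],o['eef_rot'])
t=ctrl.camera("top");w=ctrl.camera("wrist")
import numpy as np
a=cv2.resize(w["color"][100:300,150:400],(500,400));b=cv2.resize(t["color"][150:280,250:400],(300,260))
im=np.zeros((400,800,3),np.uint8);im[:,:500]=a;im[:260,500:]=b
cv2.imwrite("pics/x.png",im)
E
```

```text
[ 0.53327306 -0.53393356  1.05242695] [ 3.13494324e+00 -1.32264742e-04  1.35019896e+00]
```

View pics/x.png

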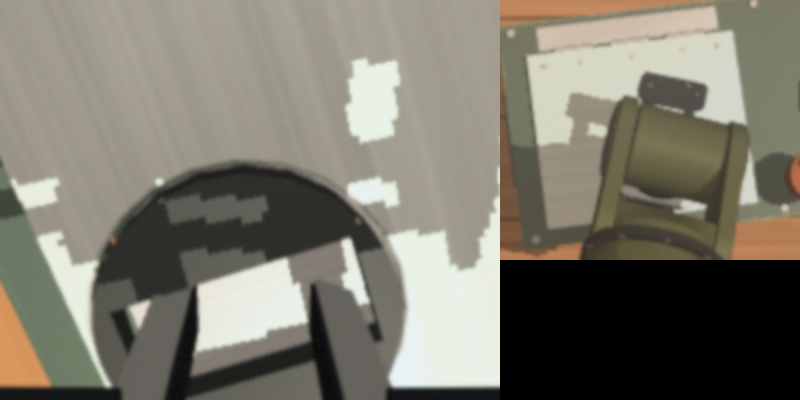

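The turning moment jumped to 1.05 N m and the picture shows the slot square to the front edge, so the fastener is at its stop. I'll relax the twist and lift straight out.

move_arm(increments=[[0.37, 0, 0, 0, 0, 0, 0], [0.37, 0, 0, 0, 0, 0, -0.08], [0.37, 0, 0, 0, 0, 0, -0.08], [0.37, 0, 0, -0.06, 0, 0, 0], [0.37, 0, 0, -0.1, 0, 0, 0], [0.37, 0, 0, -0.2, 0, 0, 0], [0.37, 0, 0, -0.5, 0, 0, 0], [0.37, 0, 0, -0.8, 0, 0, 0], [0.37, 0, 0, -0.8, 0, 0, 0], [0.37, 0, 0, 0, 0, 0, 0], [0.37, 0, 0, 0, 0, 0, 0]])

```text
time_s: 10.35
ee_pos: [0.4532, -0.0811, 0.2411]
eef_rot: [3.14, 0.0, 1.51]
force: [0.4, -0.5, -0.2]
grip_width: 0.0349
grip_force: 0.0
```

```bash
python3 - <<'E'
from station import ctrl
import cv2, numpy as np
from g import *
o=ctrl.get_obs(); p=ctrl.camera("wrist")
T=np.eye(4);T[:3,:3]=R.from_euler('xyz',o["eef_rot"]).as_matrix();T[:3,3]=o["ee_pos"]
p["pose"]=T@p["tool_from_camera"]
for h in (0,.03):print(proj(p,cover([.60226,-.06619,.10944,h],[[-.15,0,.01],[-.113,0,.01],[-.187,0,.01],[-.2,.12,.004],[-.2,-.12,.004]])).round(1).tolist())
cv2.imwrite("pics/y.png",p["color"])
E
```

```text
[[275.1, 208.8], [313.1, 202.5], [237.5, 215.0], [197.2, 88.9], [248.9, 317.8]]
[[275.5, 210.0], [313.8, 203.4], [237.2, 216.7], [195.8, 88.2], [248.6, 321.1]]
```

View pics/y.png

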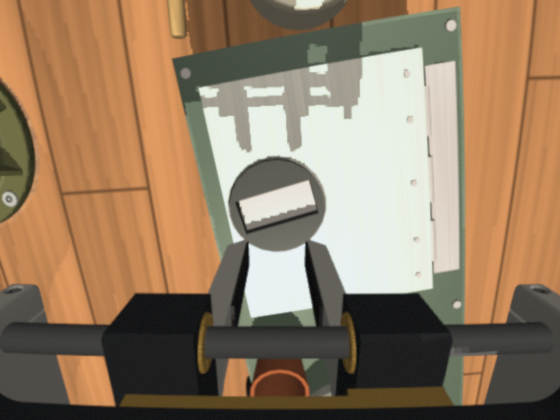

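The slot now runs from (238,202) to (313,180), about 7° short of the stop because it dragged back slightly on release. The cover's corners match the shut prediction (0), not the 0.03 one. I'll check the fastener angle numerically and hand in if it is clear of 1.3.

```bash
python3 - <<'E'
from station import ctrl
import cv2, numpy as np
from g import *
o=ctrl.get_obs(); p=ctrl.camera("wrist")
T=np.eye(4);T[:3,:3]=R.from_euler('xyz',o["eef_rot"]).as_matrix();T[:3,3]=o["ee_pos"]
C=T@p["tool_from_camera"]
def g(uv,z):
    n=cv2.undistortPoints(np.array([[uv]],float),p["K"],p["distortion"])[0,0]
    d=C[:3,:3]@[n[0],n[1],1]; return (C[:3,3]+d*(z-C[2,3])/d[2])[:2]
sl=p["color"][160:250,225:330].min(2)
m=(sl>110).astype(np.uint8); n,l,s,c=cv2.connectedComponentsWithStats(m)
y,x=np.where(m>0); k=(np.hypot(x-52,y-44)<42); box=cv2.minAreaRect(np.c_[x[k],y[k]].astype(np.float32)); print(box)
def f(a,b,z):
    d=g(b,z)-g(a,z); return 1.5708-((np.arctan2(d[1],d[0])-.1094+np.pi/2)%np.pi-np.pi/2), np.linalg.norm(d)
print(f((238,202),(313,180),.133),f((246,231),(318,210),.133))
E
```

```text
((52.93948745727539, 44.19426727294922), (30.361095428466797, 74.49191284179688), 73.61045837402344)
(np.float64(1.4485226108331528), np.float64(0.07413856901101172)) (np.float64(1.4421005040012107), np.float64(0.07314241307864788))
```

```bash
python3 -c "
from station import ctrl
print(ctrl.hand_in())"
```

```text
the job is handed in; nothing more can be done
None
```

The cover is shut and locked, with the fastener at about 1.45 rad by camera (1.3 needed; it slipped back a little from its stop on release) and the bystanders untouched; the job is handed in, but it returned no verdict.

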